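Clamp the blue test bar in the crank vise

ROBOT

A 6-joint arm with a two-finger parallel gripper is mounted at the origin on the work surface. World frame = base frame: x ahead of the robot, y to its left, z up, the work surface at z = 0. Lengths are in m, angles in rad, forces in N, time in s.
With the tool pointing down it reaches from about 0.3 to 0.75 m from the base axis. Payload 8.5 kg.
Tool frame: the origin (TCP) lies midway between the tips of the shut fingers; the grasp point (between the pads) lies 19 mm behind it; z points along the fingers, y is the line along which they close (so a half turn about z gives the same grasp; the last joint's range is limited). The gripper opens to 88 mm and grips with 3 to 60 N. Pads are 18 mm wide; open, the fingers measure 123 mm over their backs; the gripper's body (75 mm by 187 mm) begins 45 mm behind the grasp point.
Start: joints at [0.944, 0.381, 1.297, -0, 1.464, -0.215], TCP at [0.22, 0.504, 0.239] pointing down, gripper open.
Joint ranges: [-3.11, 3.11], [-0.89, 2.33], [0.22, 2.48], [-1.42, 4.56], [0.17, 2.85], [-2.88, 2.88]. Speed limits (rad/s): [2.39, 2.39, 3.14, 3.14, 3.14, 3.14].

INTERFACE

Orientations are given as a rotation vector (axis times angle).
In Python, from rig import robot gives the robot as it stands.
- The arm moves only by the shell command python3 -m inch 'ROWS' [FORCE]. ROWS is a JSON object of lists of equal length, an entry for each row: "dp": the shift along the world's x, y, z in mm, a list of three; "rot": the turn, a rotation vector about the world's x, y, z in degrees, a list of three; "gripper": the finger opening in mm, from 0 to 88.1. A call has exactly 5 rows; each row shifts and turns the commanded pose from where the row before left it; what a row does not reach is not made up. A row lasts 1/8 s, in which the tool goes at most 62.5 mm and 10.7 degrees, less where a joint would pass 70% of its speed; a pose out of reach is approached as far as the arm can. A call with a gripper value outside its range is refused whole. The fingers move at their own pace and stop on an object; FORCE is the grip in N (left out, the last holds). Time passes only in rows, so rows that do not move let the fingers close, or fill a call up. It gives the time, the measured TCP pose, the force, the opening and the grip force at its end, in the units of the state.
- robot.sense(): the state, without advancing time (a new reading comes with each control period).
- robot.snapshot(name): name is "scene" or "top"; returns the picture (480x640x3 uint8, red, green, blue); there is no depth.
- robot.calibration(name): a dict with "intrinsics" (3x3 intrinsics, pixels), "dist" ([k1, k2, p1, p2, k3] as OpenCV has them; the pictures are not rectified), "xyz" and "rotation" of the camera in the world. Camera axes: x right, y up, looking along -z (the intrinsics and any distortion apply to the point x, -y, -z); pixel columns grow to the right and rows downward; lengths in m; the calibration is good to about 2 mm. A picture is of the moment at which its call begins. calibration takes no time and is no camera call.
- robot.close_job(): hands the job in; it is judged then, once.
The state is a dict: "t": time; "joint_positions": joint angles; "qvel": joint speeds; "tau": joint torques, N m; "ee_pos": TCP position; "tool_rot": TCP orientation; "contact_force": force on the tool from outside, world axes, zero at the start; "wrist_torque": the same for the moment, N m; "grip_width": finger opening in m; "finger_force": force on a finger pad.
Only numpy, scipy, OpenCV 4.12 (cv2) and the standard library are available. Lean on these libraries where they do the work, as an engineer would, in place of code of your own. Each camera call takes 0.05 s, during which the arm holds its last target. There are 200 camera calls.

TASK

Stand the blue test bar upright on the bed of the vise, in the middle between its jaws, and let go of it. Then turn the red crank handle clockwise until you feel that the bar is held firmly between both jaws, without crushing it, and let go of the handle. Leave the other bars and everything else on the bench where they are.

Things in the scene. Friction and masses are not known exactly. Their poses are not given: they have to be found in the camera images.
- bar_blue: Blue resin test bar, 40 mm (own x) by 20 mm (own y) by 90 mm tall (own z), about 90 g. Origin: centre of its underside. It starts standing on the tray, its 20 mm thickness roughly along the tray's x. In the vise it must stand with its own y along the vise's y (either way round), so that the jaws meet its 40 mm wide faces; it then rises 50 mm above the jaws.
- bar_white: White test bar of the same size, standing on the tray; leave alone.
- bar_green: Green test bar of the same size, standing on the tray; leave alone.
- tray: White flat specimen tray, 250 mm (own x) by 100 mm by 6 mm thick, fixed to the bench; origin: centre of its underside. The three bars stand on its top in a row along its x, 80 mm apart, in any order.
- vise: Blue crank vise bolted to the bench; origin at bench height, z up. Its screw runs along own y, 95 mm above the bench; the crank is at the -y end. Jaws: aluminium, 60 mm wide (own x, centred on 0), tops 115 mm above the bench. The back jaw is fixed, its face somewhere between own y = +24 and +36 mm: this differs from run to run and is not reported.
- bed (a point): Point on the vise's flat bed, 75 mm above the bench, straight above the vise's origin, axes as the vise's. The bed is 70 mm wide (own x) and clear between the jaws; the bar stands on it with its middle at own x = 0. The upright plate that carries the screw stands at own y from -95 to -80 mm, 115 mm high above the bench.
- jaw: Moving jaw face, 60 mm wide (x), 40 mm high, sprung (20 N/mm, 6 mm travel) on a blue carriage. Origin: middle of the face's lower edge, on the bed; axes as the vise's. It moves to +y by 4.775 mm per rad of crank; at crank 0 it is at y = -40 mm of the vise. Jaws start 46 to 76 mm apart. It pushes the standing bar along the bed onto the back jaw. Firm: over 15 N; over 100 N crushes the bar.
- crank_axis (a point): Point in the air on the crank's axis of rotation, level with the point where the handle is gripped: 95 mm above the bench, at own y = -147 mm of the vise. Its axes are parallel to the vise's; the crank turns about y.
- grip (a point): Point to grip on the red handle: a bar of 16 mm diameter, 55 mm long, parallel to the vise's y, 50 mm from the crank's axis. On its centre line, 37 mm out from the crank arm, 19.5 mm from its free end. The red sleeve spins freely, so a gripper can pinch it from above, closing along the vise's x, and carry it round without turning. Nothing stands above it; at its lowest it is 45 mm above the bench.
- crank (a joint): Crank angle a, 0 to 13 rad, starting at 0.2 to 3.4. Grip in the vise frame: (50 sin a, -147, 95 + 50 cos a) mm; clockwise, seen from the handle end, closes the jaw. Turning it free takes 2 to 4 N at the handle; it stays where it is left. Once the bar is pinched, 0.1 rad adds about 1 N at the handle and 10 N of clamping: 3 to 6 N more is firm. Let go, it keeps at most about 42 N.
- wash_yellow: White wash bottle with yellow cap, 76 mm diameter, 205 mm high; leave alone.
- wash_red: White wash bottle with red cap, same size; leave alone.
- jar: Small jar with black lid, 60 mm diameter, 80 mm high; leave alone.
- tkey: Small dark steel T-key, 110 mm long, lying on the bench; leave alone.
- fixture: Round stepped steel fixture, 70 mm diameter, 34 mm high; leave alone.

How it is judged:
On the way, in this order (a step that is already met when the one before it is completed fails the run):
1. the blue bar stands on the bed between the jaws, let go (x of bar_blue in the frame of vise between -0.015 and 0.015 m and z of bar_blue in the frame of vise between 0.07 and 0.08 m and y of bar_blue in the frame of vise below 0.036 m and y of bar_blue in the frame of jaw above 0.005 m and angle between bar_blue's own z axis and vertical below 0.1 rad and contact force between the fingers and bar_blue below 0.1 N), for 0.2 s.
2. the jaw has been cranked onto the bar (contact force between jaw and bar_blue above 15 N and contact force between the arm and bar_blue below 0.1 N), for 0.3 s.
At the end, for the whole second after the job is handed in: The blue bar stands upright (within 0.1 rad) on the vise's bed, its middle within 15 mm of the vise's centre line, flat between both jaws (within 0.06 rad), at rest and clamped with more than 15 N; the crank is at rest (x of bar_blue in the frame of vise between -0.015 and 0.015 m and z of bar_blue in the frame of vise between 0.07 and 0.08 m and y of bar_blue in the frame of vise below 0.036 m and y of bar_blue in the frame of jaw above 0.005 m and angle between bar_blue's own z axis and vertical below 0.1 rad and angle between the y axis of bar_blue and the y axis of vise, either way round below 0.06 rad and contact force between jaw and bar_blue above 15 N and linear speed of bar_blue below 0.01 m/s and velocity of joint crank between -0.05 and 0.05 rad/s); the robot touches nothing.
It fails at once if the blue bar is crushed (more than 100 N from the jaw) (contact force between jaw and bar_blue above 100 N).
It fails at once if another bar or a thing on the bench is moved by more than 20 mm (distance of any of bar_white, bar_green, wash_yellow, wash_red, jar, tkey, fixture from where it was at the start of the episode above 0.02 m).
It also fails if it takes over 72 s, if anything falls off the work surface, if the arm or the gripper's body presses on something with over 40 N, if the wrist force passes 120 N, or if a joint passes its speed limit or range.

## Working session

There is one attempt and no reset: what is moved stays moved. The work goes in short steps, Python scripts to look and compute and a shell command to move; the robot and the scene stay as the last step left them, time stands still between calls to the robot, and variables do not carry over. Pictures are saved under pics/ and viewed, at most 10 in all, crops included, and the job is handed in when it is done.

```bash
ls; mkdir -p pics
python3 - <<'E'
from rig import robot
import cv2,numpy as np
for n in("scene","top"):
    im=robot.snapshot(n); cv2.imwrite(f"pics/{n}0.png",im[:,:,::-1])
    c=robot.calibration(n); print(n,{k:np.round(np.array(v),4).tolist() for k,v in c.items()})
print(robot.sense())
E
```

```text
pics
scene {'intrinsics': [[458.2427, 0.0, 327.1107], [0.0, 458.2427, 246.8937], [0.0, 0.0, 1.0]], 'dist': [0.0383, 0.0, 0.0, 0.0, 0.0], 'xyz': [1.1186, 0.3986, 1.0461], 'rotation': [0.3716, 0.6652, 2.0342]}
top {'intrinsics': [[440.5621, 0.0, 318.4274], [0.0, 440.5621, 239.5743], [0.0, 0.0, 1.0]], 'dist': [-0.0623, 0.0, 0.0, 0.0, 0.0], 'xyz': [0.407, 0.0486, 1.0302], 'rotation': [0.1179, -0.099, -1.5789]}
{'t': 0.1, 'joint_positions': array([ 9.43713158e-01,  3.81124355e-01,  1.29811149e+00,  3.39196480e-06,
        1.46361183e+00, -2.15283800e-01]), 'qvel': array([ 0.00080469, -0.00058624, -0.00214329,  0.00132239, -0.00358871,
        0.00139713]), 'tau': array([ 4.25674210e-03, -4.38651645e+01, -2.24912971e+01,  7.15009379e-02,
        3.42194794e-02, -8.50144079e-05]), 'ee_pos': array([0.2199937 , 0.50382833, 0.23822659]), 'tool_rot': array([-6.42187017e-01, -3.07472828e+00,  1.79664223e-03]), 'contact_force': array([ 0.83008876, -0.27851163, -0.42979176]), 'wrist_torque': array([-0.10767398, -0.00296147,  0.05176633]), 'finger_force': 0.0, 'grip_width': 0.08807280923674886}
```

View pics/scene0.png

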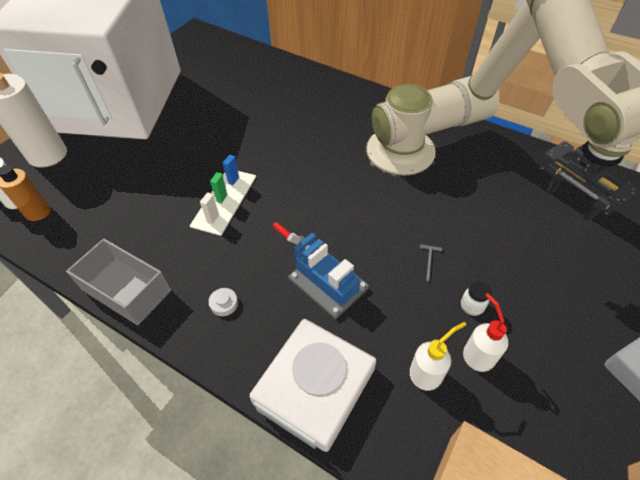

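View pics/top0.png

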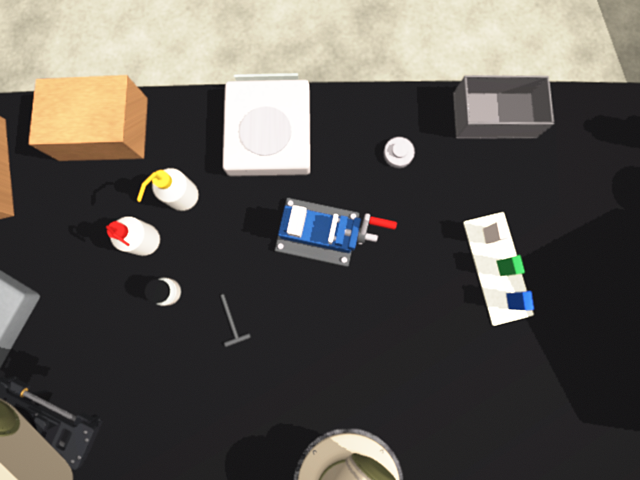

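The scene view shows the tray with the blue bar at about (231,170) and the vise at about (325,270). In the top view the blue bar is near (520,301), the vise near (318,230) and the red handle near (383,223). I'll zoom in next.

Run:
```python
import cv2,numpy as np
s=cv2.imread("pics/scene0.png");t=cv2.imread("pics/top0.png")
R=lambda im,x,y,w,h,k:cv2.resize(im[y:y+h,x:x+w],None,fx=k,fy=k,interpolation=cv2.INTER_CUBIC)
cv2.imwrite("pics/c1.png",np.vstack([R(t,270,190,133,80,6)[:, :798]]))
cv2.imwrite("pics/c2.png",R(s,265,215,110,100,6))
a=R(t,455,205,90,125,4.4);b=R(s,185,145,80,100,5.5)
cv2.imwrite("pics/c3.png",np.hstack([a[:550,:396],b[:550,:400]]))
```

```text
(no output)
```

View pics/c1.png

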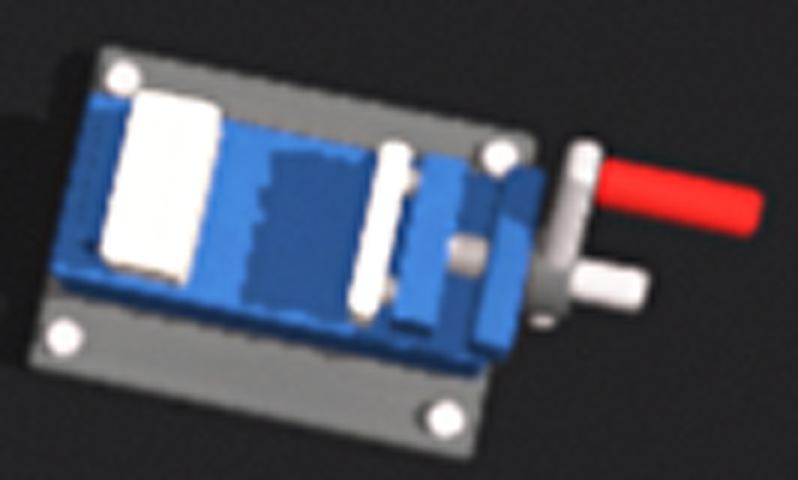

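View pics/c2.png

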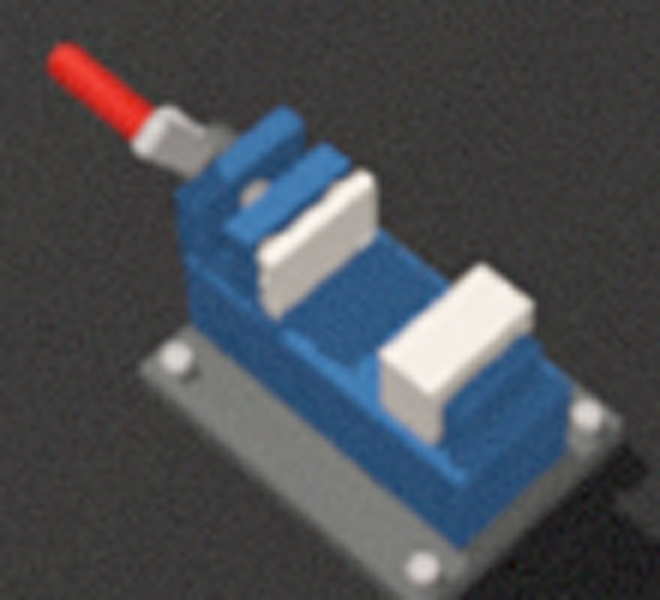

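View pics/c3.png

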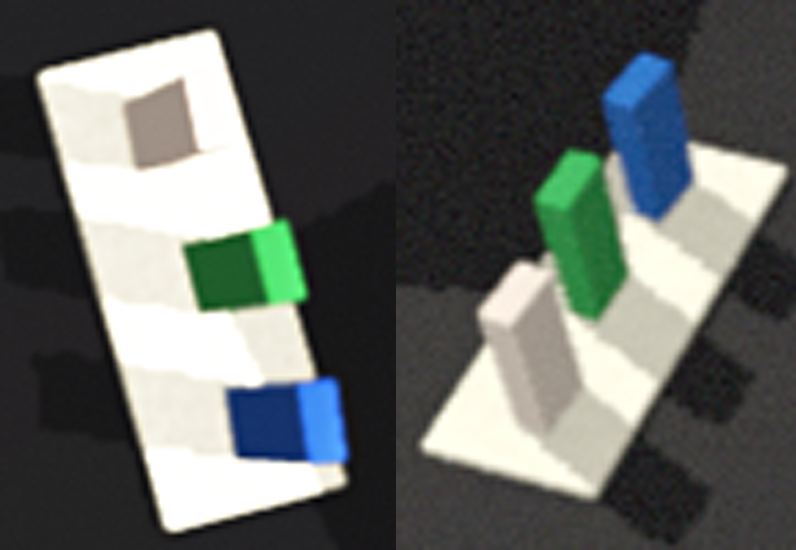

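The zooms are clear. Top crop: fixed jaw block around (160,185), moving jaw around (380,230) and handle running (600,180) to (755,215). The tray crop has the blue bar at the lower right, with its wide faces looking along world ±y. Now I'll triangulate matched points.

```bash
cat > h.py <<'E'
import cv2,numpy as np
from rig import robot
from scipy.spatial.transform import Rotation as Ro
def cam(n):
    c=robot.calibration(n); K=np.array(c["intrinsics"]);d=np.array(c["dist"])
    r=np.array(c["rotation"]); R=r if r.shape==(3,3) else Ro.from_rotvec(r).as_matrix()
    R=R@np.diag([1,-1,-1]); C=np.array(c["xyz"]); return K,d,R,C
def ray(n,uv):
    K,d,R,C=cam(n); p=cv2.undistortPoints(np.float64([[uv]]),K,d)[0,0]; v=R@[*p,1]; return C,v/np.linalg.norm(v)
def atz(n,uv,z):
    C,v=ray(n,uv); return C+v*(z-C[2])/v[2]
def tri(ut,us):
    A=np.zeros((3,3));b=np.zeros(3);L=[]
    for n,uv in(("top",ut),("scene",us)):
        C,v=ray(n,uv);P=np.eye(3)-np.outer(v,v);A+=P;b+=P@C;L.append((P,C))
    X=np.linalg.solve(A,b); return X,max(np.linalg.norm(P@(X-C)) for P,C in L)
def proj(n,X):
    K,d,R,C=cam(n); return cv2.projectPoints(np.float64(X).reshape(-1,3),cv2.Rodrigues(R.T)[0],-R.T@C,K,d)[0][:,0]
E
python3 - <<'E'
from h import *
T=lambda x,y:((x+.5)/6-.5+270,(y+.5)/6-.5+190)
S=lambda x,y:((x+.5)/6-.5+265,(y+.5)/6-.5+215)
T2=lambda x,y:((x+.5)/4.4-.5+455,(y+.5)/4.4-.5+205)
S2=lambda x,y:((x-396+.5)/5.5-.5+185,(y+.5)/5.5-.5+145)
for nm,a,b in [("fix +x front",T(218,103),S(382,352)),("fix -x front",T(185,280),S(484,264)),("fix +x back",T(138,90),S(430,392)),("fix -x back",T(102,262),S(532,302)),
 ("mov +x",T(388,143),S(262,268)),("mov -x",T(352,315),S(375,180)),("h free",T(755,212),S(60,55)),("h inner",T(600,180),S(142,125)),
 ("plate +x-y",T(535,135),S(140,370)),("plate -x+y",T(32,365),S(622,425)),("bolt +x-y",T(500,157),S(178,358)),("bolt -x+y",T(64,338),S(588,415)),("bolt +x+y",T(122,76),S(424,567)),
 ("blue +x+y",T2(303,382),S2(631,114)),("blue +x-y",T2(334,378),S2(607,98)),("blue -x-y",T2(348,460),S2(649,55)),("blue -x+y",T2(308,463),S2(676,67)),("blue low +x+y",T2(228,392),S2(654,219)),
 ("tray +x+y",T2(38,73),S2(592,497)),("tray +x-y",T2(215,30),S2(422,445)),("tray -x+y",T2(168,532),S2(788,168))]:
    X,e=tri(a,b); print(nm,np.round(X*1000,1),"err",round(e*1000,1))
E
```

```text
fix +x front [604.3  85.8 114.8] err 1.0
fix -x front [542.1  97.8 109.2] err 0.7
fix +x back [610.  113.  114.6] err 0.3
fix -x back [549.1 125.8 111.3] err 0.5
mov +x [591.3  23.2 110.6] err 1.9
mov -x [529.2  38.2 110.9] err 0.3
h free [559.5 -99.9 138.2] err 0.3
h inner [571.9 -48.1 137.7] err 1.4
plate +x-y [612.  -34.7  13.5] err 0.5
plate -x+y [524.3 161.8  11. ] err 0.2
bolt +x-y [602.  -20.4  21.5] err 0.4
bolt -x+y [533.3 148.7  20.8] err 0.2
bolt +x+y [635.7 126.2  23. ] err 0.3
blue +x+y [ 419.8 -376.9   89.2] err 1.5
blue +x-y [ 421.6 -389.9   95.6] err 1.1
blue -x-y [ 381.8 -394.2   93.6] err 1.9
blue -x+y [ 381.  -375.5   92.9] err 1.2
blue low +x+y [ 417.7 -377.4    4.9] err 1.6
tray +x+y [ 590.1 -284.8    0.9] err 0.2
tray +x-y [ 611.7 -381.2    5.2] err 0.5
tray -x+y [ 344.5 -340.     3. ] err 0.2
```

```bash
cat > fit.py <<'E'
from h import *
from scipy.optimize import least_squares
T=lambda x,y:((x+.5)/6-.5+270,(y+.5)/6-.5+190)
S=lambda x,y:((x+.5)/6-.5+265,(y+.5)/6-.5+215)
T2=lambda x,y:((x+.5)/4.4-.5+455,(y+.5)/4.4-.5+205)
S2=lambda x,y:((x-396+.5)/5.5-.5+185,(y+.5)/5.5-.5+145)
tp=np.array([T(218,103),T(185,280),T(388,143),T(352,315),T(757,212),T(600,180)])
sp=np.array([S(382,352),S(484,264),S(262,268),S(375,180),S(60,55),S(142,125)])
def R2(P,x,y,th):
    c,s=np.cos(th),np.sin(th); P=np.array(P,float); return np.c_[c*P[:,0]-s*P[:,1]+x,s*P[:,0]+c*P[:,1]+y,P[:,2]]
def vise(p):
    x,y,th,yb,a=p; j=-.04+.004775*a; hx,hz=.05*np.sin(a),.095+.05*np.cos(a)
    return R2([(.03,yb,.115),(-.03,yb,.115),(.03,j,.115),(-.03,j,.115),(hx,-.1665,hz),(hx,-.1115,hz)],x,y,th)
def bar(p):
    h,w=.01,.02; return R2([(w,h,p[3]),(w,-h,p[3]),(-w,-h,p[3]),(-w,h,p[3]),(w,h,p[3]-.09)],*p[:3])
bt=np.array([T2(303,382),T2(334,378),T2(348,460),T2(308,463),T2(228,392)])
bs=np.array([S2(631,114),S2(607,98),S2(649,55),S2(676,67),S2(654,219)])
f=lambda m,t,s:lambda p:np.r_[(proj("top",m(p))-t).ravel(),(proj("scene",m(p))-s).ravel()]
v=least_squares(f(vise,tp,sp),[.565,.06,-.22,.03,.5],x_scale=[.01,.01,.1,.01,.3],loss="soft_l1"); print("vise x y yaw yb a",np.round(v.x,4),"res",np.round(v.fun,1))
b=least_squares(f(bar,bt,bs),[.4,-.384,0,.096],x_scale=.01,loss="soft_l1"); print("bar",np.round(b.x,4),np.round(b.fun,1))
x,y,th,yb,a=v.x
print("bed",R2([(0,0,.075)],x,y,th),"axis",R2([(0,-.147,.095)],x,y,th),"grip",R2([(.05*np.sin(a),-.147,.095+.05*np.cos(a))],x,y,th),"yaw deg",np.degrees(th),np.degrees(b.x[2]))
E
python3 fit.py
```

```text
vise x y yaw yb a [ 0.5686  0.0677 -0.2191  0.0248  0.5863] res [-0.2  0.7 -0.8 -1.5  0.1 -0.1  0.3 -1.3  0.1  0.1  0.1  0.  -0.3 -0.5
 -0.5 -0.5  1.6 -1.1 -0.4 -0.5 -0.1  0.2  1.   0.4]
bar [ 0.4008 -0.3856  0.0327  0.0924] [-0.9  0.   1.1  0.4 -0.2  0.7 -0.3  0.5 -0.9 -1.4 -0.3 -0.6 -1.4 -0.
 -0.9 -0.3 -0.4 -0.2  0.7  1.6]
bed [[0.56860625 0.06772044 0.075     ]] axis [[ 0.53665418 -0.07576498  0.095     ]] grip [[ 0.5636589  -0.08177853  0.13664832]] yaw deg -12.554080368419093 1.8752780938407005
```

The fit agrees with the known sizes: jaw gap about 62 mm, bar top z about 0.092 to 0.096, bed centre at (569,68). Moving over to the blue bar.

```bash
python3 -m inch '{"dp":[[26,-55,0],[26,-55,0],[26,-55,0],[26,-55,0],[26,-55,0]],"rot":[[0,0,-8],[0,0,-8],[0,0,-8],[0,0,-8],[0,0,-8]],"gripper":[56,56,56,56,56]}' 20
python3 -m inch '{"dp":[[26,-55,0],[26,-55,0],[26,-55,0],[-4,-56,0],[-4,-56,0]],"rot":[[0,0,-8],[0,0,-8],[0,0,-8],[0,0,-0.5],[0,0,0]],"gripper":[56,56,56,56,56]}'
python3 -m inch '{"dp":[[-4,-56,0],[-4,-56,0],[-4,-56,0],[-4,-56,0],[-4,-56,0]],"rot":[[0,0,0],[0,0,0],[0,0,0],[0,0,0],[0,0,0]],"gripper":[56,56,56,56,56]}'
python3 -m inch '{"dp":[[0,0,0],[0,0,0],[0,0,0],[0,0,0],[0,0,0]],"rot":[[0,0,0],[0,0,0],[0,0,0],[0,0,0],[0,0,0]],"gripper":[56,56,56,56,56]}'
```

```text
t: 0.72
ee_pos: [0.3505, 0.2272, 0.2387]
tool_rot: [-1.661, -2.667, 0.0]
contact_force: [0.5, -0.4, 0.4]
grip_width: 0.0561
finger_force: 0.0
t: 1.35
ee_pos: [0.4198, -0.0498, 0.2385]
tool_rot: [-2.184, -2.257, 0.0]
contact_force: [0.9, -0.5, 0.2]
grip_width: 0.0558
finger_force: 0.0
t: 1.98
ee_pos: [0.3996, -0.3298, 0.2385]
tool_rot: [-2.184, -2.257, -0.0]
contact_force: [0.2, 0.1, 0.6]
grip_width: 0.0562
finger_force: 0.0
t: 2.6
ee_pos: [0.4003, -0.3275, 0.2389]
tool_rot: [2.183, 2.259, -0.0]
contact_force: [-0.0, 1.1, -1.0]
grip_width: 0.0562
finger_force: 0.0
```

```bash
python3 -m inch '{"dp":[[0,-29,-10],[0,-29,-30],[0,0,-45],[0,0,-30],[0,0,0]],"rot":[[0,0,0],[0,0,0],[0,0,0],[0,0,0],[0,0,0]],"gripper":[56,56,56,56,56]}'
python3 - <<'E'
from h import *
s=robot.snapshot("scene");t=robot.snapshot("top")
R=lambda im,x,y,w,h,k:cv2.resize(im[y:y+h,x:x+w],None,fx=k,fy=k,interpolation=cv2.INTER_CUBIC)
cv2.imwrite("pics/d1.png",np.hstack([R(t,450,230,100,130,4),R(s,180,110,100,130,4)])[:,:,::-1])
E
```

```text
t: 3.22
ee_pos: [0.3997, -0.3851, 0.1222]
tool_rot: [-2.181, -2.255, -0.001]
contact_force: [0.3, 0.5, 0.2]
grip_width: 0.056
finger_force: 0.0
```

View pics/d1.png

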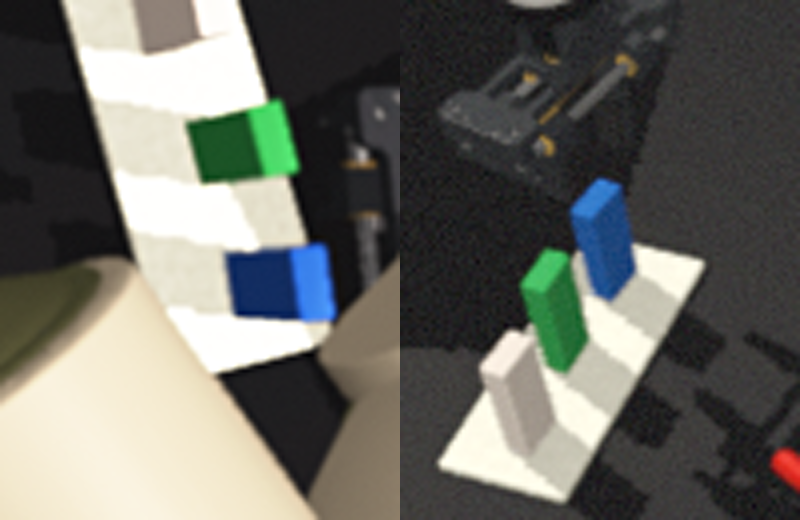

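The arm hides part of the top view, and the dark fingers are hard to see, so I'll check by projecting the tip positions. The blue bar's top is at about (600,190) in the scene half.

Run:
```python
from h import *
st=robot.sense();R=Ro.from_rotvec(st["tool_rot"]).as_matrix();p=st["ee_pos"]
for n,ox,oy,add in(("top",450,230,0),("scene",180,110,400)):
  for nm,v in(("tipL",(0,.028,0)),("tipR",(0,-.028,0)),("body c",(0,0,-.064)),("body e",(0,.0935,-.064)),("body e2",(0,-.0935,-.064))):
    q=proj(n,p+R@v)[0]; print(n,nm,np.round([(q[0]-ox)*4+add,(q[1]-oy)*4]))
s=robot.snapshot("scene")[:,:,::-1]
c=cv2.resize(s[110:200,180:280],None,fx=7,fy=6.6,interpolation=cv2.INTER_CUBIC)
cv2.imwrite("pics/d2.png",(255*(c/255.)**.45).astype(np.uint8))
```

```text
top tipL [337. 228.]
top tipR [347. 338.]
top body c [404. 283.]
top body e [384.  89.]
top body e2 [424. 481.]
scene tipL [562. 187.]
scene tipR [608. 142.]
scene body c [568.  95.]
scene body e [484. 174.]
scene body e2 [646.  21.]
```

View pics/d2.png

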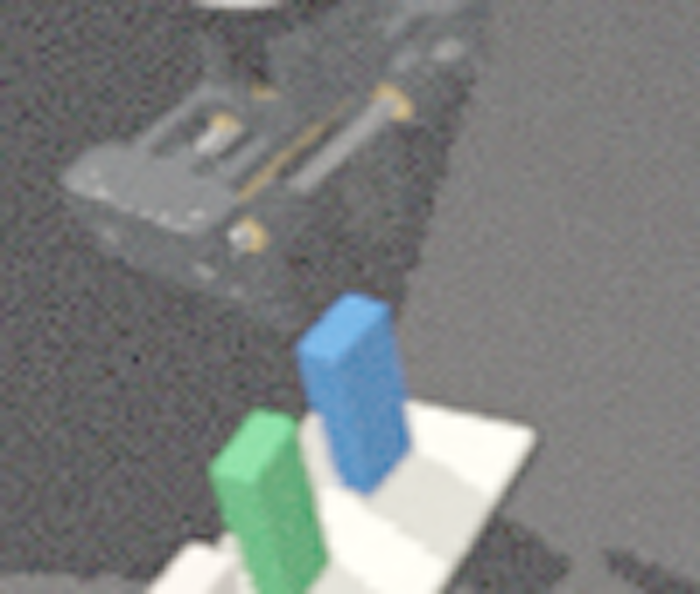

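The gripper body lines up with its projection, so the calibration holds. Descending and gripping.

```bash
python3 -m inch '{"dp":[[0,0,-22],[0,0,-22],[0,0,-23],[0,0,0],[0,0,0]],"rot":[[0,0,0],[0,0,0],[0,0,0],[0,0,0],[0,0,0]],"gripper":[56,56,56,56,56]}'
python3 -m inch '{"dp":[[0,0,0],[0,0,0],[0,0,0],[0,0,0],[0,0,0]],"rot":[[0,0,0],[0,0,0],[0,0,0],[0,0,0],[0,0,0]],"gripper":[36,36,36,36,36]}' 20
```

```text
t: 4.0
ee_pos: [0.4006, -0.3866, 0.0583]
tool_rot: [2.182, 2.256, -0.001]
contact_force: [0.7, 0.2, 0.0]
grip_width: 0.056
finger_force: 0.0
t: 4.62
ee_pos: [0.4004, -0.3864, 0.0575]
tool_rot: [2.183, 2.257, -0.0]
contact_force: [-0.7, 0.4, 6.8]
grip_width: 0.0402
finger_force: 19.7
```

```bash
python3 -m inch '{"dp":[[0,0,30],[0,0,45],[0,0,45],[0,0,35],[0,0,20]],"rot":[[0,0,0],[0,0,0],[0,0,0],[0,0,0],[0,0,0]],"gripper":[36,36,36,36,36]}'
python3 -m inch '{"dp":[[10,25,0],[18,47,0],[18,50,0],[18,50,0],[18,50,0]],"rot":[[0,0,0],[0,0,0],[0,0,-3],[0,0,-4],[0,0,-3.5]],"gripper":[36,36,36,36,36]}'
python3 -m inch '{"dp":[[18,50,0],[18,50,0],[18,50,0],[18,50,0],[13,28,0]],"rot":[[0,0,-4],[0,0,0],[0,0,0],[0,0,0],[0,0,0]],"gripper":[36,36,36,36,36]}'
python3 -m inch '{"dp":[[0,0,-10],[0,0,-15],[0,0,-10],[0,0,0],[0,0,0]],"rot":[[0,0,0],[0,0,0],[0,0,0],[0,0,0],[0,0,0]],"gripper":[36,36,36,36,36]}'
```

```text
t: 5.25
ee_pos: [0.4001, -0.386, 0.2335]
tool_rot: [2.183, 2.257, -0.001]
contact_force: [0.3, 0.6, -1.0]
grip_width: 0.04
finger_force: 19.6
t: 5.88
ee_pos: [0.4823, -0.1623, 0.2316]
tool_rot: [-2.384, -2.046, 0.0]
contact_force: [0.2, -0.3, -1.5]
grip_width: 0.0406
finger_force: 19.6
t: 6.5
ee_pos: [0.5672, 0.0664, 0.2314]
tool_rot: [-2.449, -1.966, 0.001]
contact_force: [0.9, -1.0, -0.6]
grip_width: 0.0405
finger_force: 19.6
t: 7.12
ee_pos: [0.5673, 0.0636, 0.1971]
tool_rot: [2.452, 1.963, 0.001]
contact_force: [0.4, -0.2, -0.9]
grip_width: 0.0403
finger_force: 19.6
```

Run:
```python
from h import *
s=robot.snapshot("scene");t=robot.snapshot("top")
R=lambda im,x,y,w,h,k:cv2.resize(im[y:y+h,x:x+w],None,fx=k,fy=k,interpolation=cv2.INTER_CUBIC)
cv2.imwrite("pics/e1.png",np.hstack([R(t,265,170,100,120,4),R(s,275,195,100,120,4)])[:,:,::-1])
```

```text
(no output)
```

View pics/e1.png

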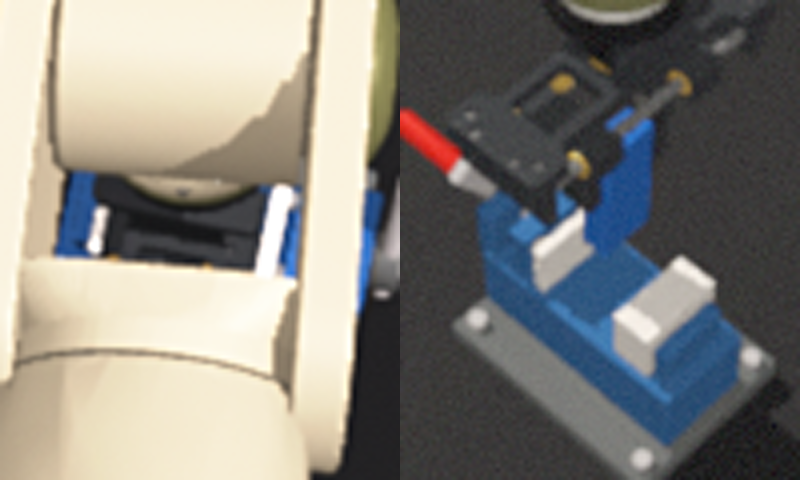

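The bar hangs upright over the bed. Its lower corners are at about (600,253) and (648,215) in the scene half. I'll compare those with the prediction.

Run:
```python
from h import *
th=np.radians(-12.55);o=np.array([.5673,.0636])
for dx,dy,z in((.02,.01,.146),(-.02,.01,.146)):
    w=o+[np.cos(th)*dx-np.sin(th)*dy,np.sin(th)*dx+np.cos(th)*dy]
    q=proj("scene",[*w,z])[0]; print(np.round([(q[0]-275)*4+400,(q[1]-195)*4],1))
```

```text
[600.7 253.8]
[646.6 214.6]
```

```bash
python3 -m inch '{"dp":[[0,0,-20],[0,0,-25],[0,0,-18],[0,0,-3],[0,0,-1]],"rot":[[0,0,0],[0,0,0],[0,0,0],[0,0,0],[0,0,0]],"gripper":[36,36,36,36,36]}'
python3 -m inch '{"dp":[[0,0,-1],[0,0,-1],[0,0,-1],[0,0,0],[0,0,0]],"rot":[[0,0,0],[0,0,0],[0,0,0],[0,0,0],[0,0,0]],"gripper":[36,36,36,36,36]}'
```

```text
t: 7.85
ee_pos: [0.5675, 0.064, 0.1304]
tool_rot: [2.451, 1.964, 0.001]
contact_force: [-0.3, 0.1, -0.9]
grip_width: 0.0402
finger_force: 19.6
t: 8.48
ee_pos: [0.5671, 0.064, 0.1268]
tool_rot: [2.452, 1.964, -0.0]
contact_force: [-0.2, 0.6, -1.1]
grip_width: 0.0403
finger_force: 19.6
```

```bash
python3 -m inch '{"dp":[[0,0,-0.5],[0,0,-0.5],[0,0,0],[0,0,0],[0,0,0]],"rot":[[0,0,0],[0,0,0],[0,0,0],[0,0,0],[0,0,0]],"gripper":[36,36,36,36,36]}'
```

```text
t: 9.1
ee_pos: [0.5674, 0.064, 0.1265]
tool_rot: [2.451, 1.964, 0.001]
contact_force: [-0.7, 1.2, 5.8]
grip_width: 0.0404
finger_force: 19.7
```

The bar is touching the bed with 5.8 N. Releasing, then rising straight up.

```bash
python3 -m inch '{"dp":[[0,0,0],[0,0,0],[0,0,0],[0,0,0],[0,0,0]],"rot":[[0,0,0],[0,0,0],[0,0,0],[0,0,0],[0,0,0]],"gripper":[44,50,54,54,54]}'
python3 -m inch '{"dp":[[0,0,10],[0,0,20],[0,0,30],[0,0,30],[0,0,15]],"rot":[[0,0,0],[0,0,0],[0,0,0],[0,0,0],[0,0,0]],"gripper":[54,54,54,54,54]}'
python3 - <<'E'
from h import *
print(np.round(robot.sense()["ee_pos"],4))
s=robot.snapshot("scene")
c=lambda x,y,w,h,k:cv2.resize(s[y:y+h,x:x+w],None,fx=k,fy=k,interpolation=cv2.INTER_CUBIC)
cv2.imwrite("pics/f1.png",c(265,195,110,100,6)[:,:,::-1])
E
```

```text
t: 9.72
ee_pos: [0.5671, 0.064, 0.1257]
tool_rot: [-2.452, -1.964, 0.0]
contact_force: [-0.2, 0.7, -0.7]
grip_width: 0.054
finger_force: 0.0
t: 10.35
ee_pos: [0.5674, 0.064, 0.2328]
tool_rot: [2.45, 1.963, 0.003]
contact_force: [0.4, 0.3, 0.7]
grip_width: 0.054
finger_force: 0.0
[0.5674 0.064  0.2328]
```

View pics/f1.png

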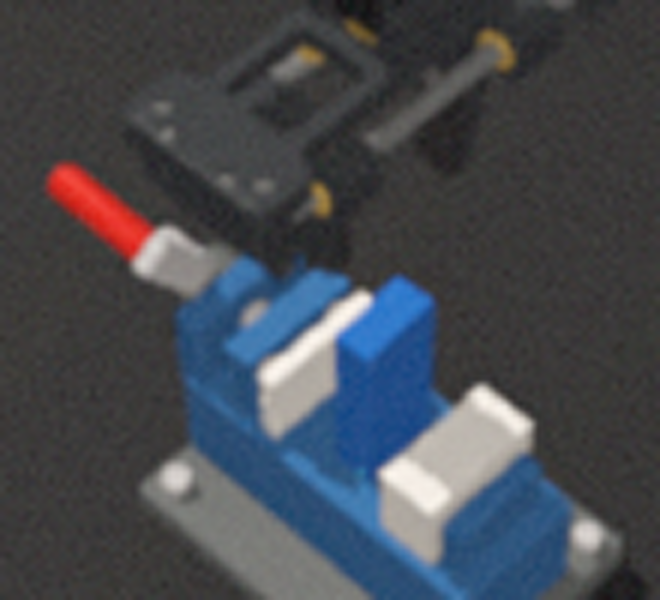

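The bar stands upright between the jaws and the crank hasn't moved. A grey cylinder stuck out near (610,285) in the first top crop, so I'll check it for clearance.

Run:
```python
from h import *
th=-.2191;o=np.array([.5686,.0677])
def tov(X): d=X[:2]-o; c,s=np.cos(th),np.sin(th); return np.round(1000*np.array([c*d[0]+s*d[1],-s*d[0]+c*d[1],X[2]]),1)
T=lambda x,y:((x+.5)/6-.5+270,(y+.5)/6-.5+190)
for nm,x,y,z in(("cyl end top",648,272,.095),("cyl end bot",642,310,.095),("cyl inner",572,277,.095),("cyl inner bot",572,296,.095),("crankarm tip",585,145,.138),("arm out edge",600,160,.138),("hub",545,300,.095),("handle free",760,212,.138)): print(nm,tov(atz("top",T(x,y),z)))
```

```text
cyl end top [   6.8 -137.2   95. ]
cyl end bot [  -7.1 -137.7   95. ]
cyl inner [  -0.5 -111.    95. ]
cyl inner bot [  -7.3 -112.3   95. ]
crankarm tip [  38.3 -103.9  138. ]
arm out edge [  34.2 -109.9  138. ]
hub [ -10.6 -103.1   95. ]
handle free [  27.8 -167.   138. ]
```

Run:
```python
from h import *
th=-.2191;o=np.array([.5686,.0677]);c,s=np.cos(th),np.sin(th)
w=lambda x,y,z:np.array([o[0]+c*x/1e3-s*y/1e3,o[1]+s*x/1e3+c*y/1e3,z/1e3])
t=cv2.imread("pics/top0.png");g=cv2.imread("pics/scene0.png")
for n,v in((("top"),[(0,-110,95),(0,-137,95)]),("scene",[(0,-110,95),(0,-137,95),(0,-137,102),(0,-147,95),(27,-147,137)])):
  for a in v:
    q=proj(n,w(*a))[0]; print(n,a,np.round(q,1), np.round((q-([270,190] if n=="top" else [265,215]))*6))
k=cv2.resize(g[215:260,260:310],None,fx=12,fy=12,interpolation=cv2.INTER_CUBIC)
cv2.imwrite("pics/g1.png",(255*(k/255.)**.6).astype(np.uint8))
```

```text
top (0, -110, 95) [364.5 235.4] [567. 273.]
top (0, -137, 95) [376.9 238. ] [641. 288.]
scene (0, -110, 95) [298.5 239.8] [201. 149.]
scene (0, -137, 95) [291.4 234.1] [158. 115.]
scene (0, -137, 102) [291.2 232.5] [157. 105.]
scene (0, -147, 95) [288.8 232. ] [143. 102.]
scene (27, -147, 137) [279.8 227.9] [89. 77.]
```

View pics/g1.png

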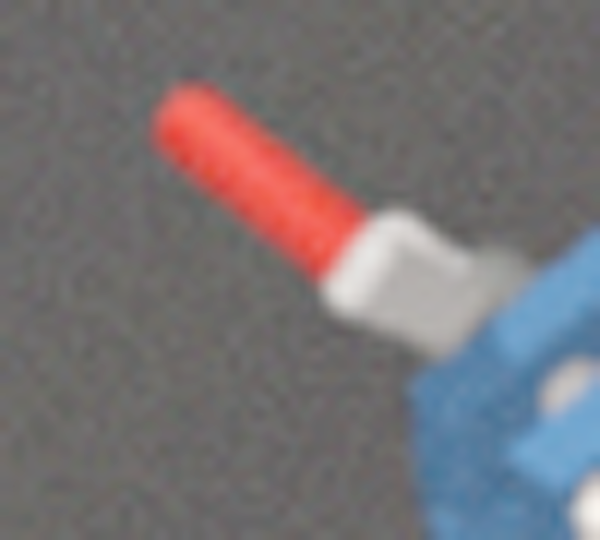

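There is a stub on the crank axis reaching about y = -137, z = 88 to 102, and a vertical gripper body would hit it at the bottom of the turn. I'll lean the tool 30° outward about the vise's x while holding the handle.

```bash
python3 -m inch '{"dp":[[0,-25,0],[-0.6,-45,0],[-1,-45,0],[-1,-26,0],[0,0,0]],"rot":[[0,0,0],[0,0,0],[9.76,-2.17,0],[9.76,-2.17,0],[9.76,-2.17,0]],"gripper":[44,44,44,44,44]}'
python3 -m inch '{"dp":[[0,0,0],[0,0,-20],[0,0,-20],[0,0,0],[0,0,0]],"rot":[[0,0,0],[0,0,0],[0,0,0],[0,0,0],[0,0,0]],"gripper":[44,44,44,44,44]}'
python3 - <<'E'
from h import *
st=robot.sense();R=Ro.from_rotvec(st["tool_rot"]).as_matrix();V=Ro.from_euler("z",-12.55,degrees=True).as_matrix()
print(np.round(V.T@R,3),np.round(st["joint_positions"],2))
E
```

```text
t: 11.02
ee_pos: [0.5644, -0.079, 0.2304]
tool_rot: [-2.151, -1.718, -0.583]
contact_force: [0.5, 0.8, -1.0]
grip_width: 0.0439
finger_force: 0.0
t: 11.65
ee_pos: [0.5649, -0.0763, 0.1916]
tool_rot: [-2.151, -1.727, -0.575]
contact_force: [0.3, 0.3, -0.1]
grip_width: 0.0442
finger_force: 0.0
[[-0.001  1.     0.   ]
 [ 0.867  0.001  0.498]
 [ 0.498  0.001 -0.867]] [-0.56  0.49  1.36  0.49  1.49 -0.43]
```

```bash
python3 -m inch '{"dp":[[0,0,-20],[0,0,-25],[0,0,-15],[0,0,-7],[0,0,0]],"rot":[[0,0,0],[0,0,0],[0,0,0],[0,0,0],[0,0,0]],"gripper":[44,44,44,44,44]}'
python3 -m inch '{"dp":[[0,0,0],[0,0,0],[0,0,0],[0,0,0],[0,0,0]],"rot":[[0,0,0],[0,0,0],[0,0,0],[0,0,0],[0,0,0]],"gripper":[30,24,18,12,12]}' 25
python3 -m inch '{"dp":[[0,0,0],[0,0,0],[0,0,0],[0,0,0],[0,0,0]],"rot":[[0,0,0],[0,0,0],[0,0,0],[0,0,0],[0,0,0]],"gripper":[12,12,12,12,12]}'
python3 - <<'E'
from h import *
s=robot.snapshot("scene")
k=cv2.resize(s[195:275,245:345],None,fx=7,fy=7,interpolation=cv2.INTER_CUBIC)[:,:,::-1]
cv2.imwrite("pics/g2.png",(255*(k/255.)**.6).astype(np.uint8))
E
```

```text
t: 12.28
ee_pos: [0.5647, -0.077, 0.124]
tool_rot: [-2.151, -1.724, -0.576]
contact_force: [-0.0, -0.1, 0.1]
grip_width: 0.0445
finger_force: 0.0
t: 12.9
ee_pos: [0.5652, -0.0773, 0.1241]
tool_rot: [-2.152, -1.724, -0.578]
contact_force: [4.8, -0.9, 0.9]
grip_width: 0.015
finger_force: 25.0
t: 13.52
ee_pos: [0.5651, -0.0773, 0.1241]
tool_rot: [-2.152, -1.724, -0.578]
contact_force: [5.3, -0.4, 2.1]
grip_width: 0.015
finger_force: 25.0
```

View pics/g2.png

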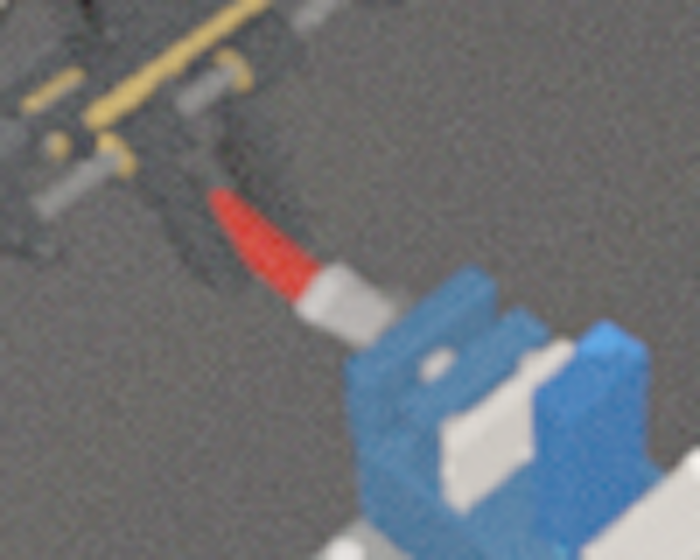

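The handle is pinched (25 N). Working out the circle steps.

```bash
cat > circ.py <<'E'
import numpy as np,sys
a0,st,n=map(float,sys.argv[1:4]); a=a0+st*np.arange(int(n)+1)
P=np.round(50*np.c_[np.sin(a)*.976,-np.sin(a)*.217,np.cos(a)],1)
for i in range(0,int(n),5): print(round(a[min(i+5,int(n))],2),np.round(np.diff(P[i:i+6],axis=0),1).tolist())
E
python3 circ.py .6 .16 5; python3 circ.py 1.4 .3 25
```

```text
1.4 [[6.0, -1.4, -5.1], [5.2, -1.1, -5.9], [4.2, -1.0, -6.7], [3.2, -0.7, -7.4], [1.9, -0.4, -7.7]]
2.9 [[0.3, -0.1, -14.9], [-4.0, 0.9, -14.4], [-8.0, 1.8, -12.5], [-11.2, 2.5, -9.5], [-13.5, 3.0, -5.7]]
4.4 [[-14.5, 3.2, -1.4], [-14.3, 3.2, 3.1], [-12.8, 2.8, 7.3], [-10.0, 2.3, 10.8], [-6.5, 1.4, 13.3]]
5.9 [[-2.4, 0.5, 14.8], [2.0, -0.4, 14.8], [6.2, -1.4, 13.5], [9.8, -2.2, 11.1], [12.6, -2.7, 7.6]]
7.4 [[14.1, -3.2, 3.4], [14.6, -3.2, -1.0], [13.6, -3.1, -5.3], [11.5, -2.5, -9.3], [8.3, -1.9, -12.3]]
8.9 [[4.3, -0.9, -14.2], [0.1, 0.0, -15.0], [-4.3, 0.9, -14.3], [-8.2, 1.8, -12.3], [-11.4, 2.6, -9.4]]
```

```bash
python3 -m inch '{"dp":[[6.0,-1.4,-5.1],[5.2,-1.1,-5.9],[4.2,-1.0,-6.7],[3.2,-0.7,-7.4],[1.9,-0.4,-7.7]],"rot":[[0,0,0],[0,0,0],[0,0,0],[0,0,0],[0,0,0]],"gripper":[12,12,12,12,12]}'
```

```text
t: 14.2
ee_pos: [0.5865, -0.0822, 0.0917]
tool_rot: [-2.153, -1.725, -0.58]
contact_force: [7.2, -1.6, 4.8]
grip_width: 0.0151
finger_force: 25.0
```

```bash
python3 -m inch '{"dp":[[0,0,0],[0,0,0],[0,0,0],[0,0,0],[0,0,0]],"rot":[[0,0,0],[0,0,0],[0,0,0],[0,0,0],[0,0,0]],"gripper":[12,12,12,12,12]}'
```

```text
t: 14.82
ee_pos: [0.5865, -0.0822, 0.091]
tool_rot: [-2.154, -1.725, -0.579]
contact_force: [9.9, -1.8, -2.3]
grip_width: 0.015
finger_force: 25.0
```

There's an outward side force in x, so the true circle lies slightly further to +x. I'll shift 1.5 mm to relieve it.

```bash
python3 -m inch '{"dp":[[1.5,-0.3,0],[0,0,0],[0,0,0],[0,0,0],[0,0,0]],"rot":[[0,0,0],[0,0,0],[0,0,0],[0,0,0],[0,0,0]],"gripper":[12,12,12,12,12]}'
```

```text
t: 15.45
ee_pos: [0.5867, -0.0821, 0.0909]
tool_rot: [-2.152, -1.724, -0.576]
contact_force: [4.0, -2.5, -0.4]
grip_width: 0.015
finger_force: 25.0
```

```bash
python3 -m inch '{"dp":[[1.2,-0.2,-14.9],[-4.0,0.9,-14.4],[-8.0,1.8,-12.5],[-11.2,2.5,-9.5],[-13.5,3.0,-5.7]],"rot":[[0,0,0],[0,0,0],[0,0,0],[0,0,0],[0,0,0]],"gripper":[12,12,12,12,12]}'
python3 -m inch '{"dp":[[0,0,0],[0,0,0],[0,0,0],[0,0,0],[0,0,0]],"rot":[[0,0,0],[0,0,0],[0,0,0],[0,0,0],[0,0,0]],"gripper":[12,12,12,12,12]}'
```

```text
t: 16.08
ee_pos: [0.5505, -0.0736, 0.0332]
tool_rot: [-2.151, -1.723, -0.577]
contact_force: [1.9, -0.6, 10.3]
grip_width: 0.0147
finger_force: 25.0
t: 16.7
ee_pos: [0.5491, -0.0733, 0.033]
tool_rot: [-2.149, -1.722, -0.572]
contact_force: [-5.9, -2.7, 5.0]
grip_width: 0.0153
finger_force: 25.0
```

```bash
python3 -m inch '{"dp":[[-14.5,3.2,-0.4],[-14.3,3.2,3.1],[-12.8,2.8,7.3],[-10.0,2.3,10.8],[-6.5,1.4,13.3]],"rot":[[0,0,0],[0,0,0],[0,0,0],[0,0,0],[0,0,0]],"gripper":[12,12,12,12,12]}'
python3 -m inch '{"dp":[[0,0,0],[0,0,0],[0,0,0],[0,0,0],[0,0,0]],"rot":[[0,0,0],[0,0,0],[0,0,0],[0,0,0],[0,0,0]],"gripper":[12,12,12,12,12]}'
```

```text
t: 17.32
ee_pos: [0.4918, -0.0605, 0.0685]
tool_rot: [-2.15, -1.723, -0.575]
contact_force: [4.8, 0.3, -3.5]
grip_width: 0.0152
finger_force: 25.0
t: 17.95
ee_pos: [0.4921, -0.0605, 0.0684]
tool_rot: [-2.149, -1.724, -0.574]
contact_force: [-6.2, -1.9, 2.0]
grip_width: 0.0149
finger_force: 25.0
```

```bash
sed -i 's/50\*np/50.7*np/' circ.py; python3 circ.py 4.4 .3 10; python3 circ.py 7.4 .16 10
```

```text
5.9 [[-2.4, 0.5, 15.0], [2.0, -0.5, 15.0], [6.3, -1.3, 13.7], [10.0, -2.3, 11.2], [12.7, -2.8, 7.7]]
7.4 [[14.4, -3.2, 3.5], [14.7, -3.3, -1.0], [13.9, -3.0, -5.4], [11.6, -2.6, -9.4], [8.4, -1.9, -12.5]]
8.2 [[2.9, -0.6, -7.5], [1.6, -0.4, -7.9], [0.5, -0.1, -8.1], [-0.9, 0.2, -8.1], [-2.0, 0.5, -7.8]]
9.0 [[-3.3, 0.7, -7.4], [-4.4, 0.9, -6.7], [-5.4, 1.2, -6.0], [-6.2, 1.4, -5.0], [-6.9, 1.6, -3.9]]
```

```bash
python3 -m inch '{"dp":[[-3.9,0.8,16.0],[2.0,-0.5,15.0],[6.3,-1.3,13.7],[10.0,-2.3,11.2],[12.7,-2.8,7.7]],"rot":[[0,0,0],[0,0,0],[0,0,0],[0,0,0],[0,0,0]],"gripper":[12,12,12,12,12]}'
python3 -m inch '{"dp":[[0,0,0],[0,0,0],[0,0,0],[0,0,0],[0,0,0]],"rot":[[0,0,0],[0,0,0],[0,0,0],[0,0,0],[0,0,0]],"gripper":[12,12,12,12,12]}'
```

```text
t: 18.58
ee_pos: [0.5206, -0.0667, 0.1311]
tool_rot: [-2.152, -1.724, -0.575]
contact_force: [10.4, 6.5, -34.1]
grip_width: 0.0151
finger_force: 25.1
t: 19.2
ee_pos: [0.5211, -0.067, 0.131]
tool_rot: [-2.153, -1.724, -0.577]
contact_force: [14.3, 3.1, -22.1]
grip_width: 0.0151
finger_force: 25.1
```

Force is too high at the top, so I'll fit the circle to the measured TCP points.

Run:
```python
import numpy as np
from scipy.optimize import least_squares
P=np.array([(565.1,-77.3,124.1),(586.7,-82.1,90.9),(549.1,-73.3,33),(492.1,-60.5,68.4),(521.1,-67,131)])
th=np.radians(-12.55);c,s=np.cos(th),np.sin(th);d=P[:,:2]-[568.6,67.7]
u=np.c_[c*d[:,0]+s*d[:,1],P[:,2]];print(u, -s*d[:,0]+c*d[:,1])
for r in (None,50):
  f=lambda p:np.hypot(u[:,0]-p[0],u[:,1]-p[1])-(p[2] if r is None else r)
  q=least_squares(f,[0,83,50]).x;print(np.round(q,2),np.round(f(q),2),np.round(np.arctan2(u[:,0]-q[0],u[:,1]-q[1])%6.283,3))
```

```text
[[ 28.09089536 124.1       ]
 [ 50.21780055  90.9       ]
 [ 11.60402122  33.        ]
 [-46.81539522  68.4       ]
 [-17.09590447 131.        ]] [-142.29599994 -142.28781574 -141.86823708 -141.75968669 -141.8029268 ]
[ 0.64 82.76 50.36] [-0.73 -0.12  0.59 -0.78  1.04] [0.586 1.408 2.925 4.418 5.931]
[ 0.69 82.84 50.  ] [-0.47  0.18  1.02 -0.35  1.34] [0.586 1.409 2.926 4.417 5.929]
```

```bash
sed -i 's/50.7\*np/50*np/' circ.py
python3 -m inch '{"dp":[[0.8,-0.2,-1.3],[0,0,0],[0,0,0],[0,0,0],[0,0,0]],"rot":[[0,0,0],[0,0,0],[0,0,0],[0,0,0],[0,0,0]],"gripper":[12,12,12,12,12]}'; python3 circ.py 5.93 .3 5;  python3 circ.py 7.43 .16 10
```

```text
t: 19.82
ee_pos: [0.5213, -0.0671, 0.1307]
tool_rot: [-2.152, -1.724, -0.577]
contact_force: [6.6, 1.4, -10.1]
grip_width: 0.0153
finger_force: 25.0
7.43 [[14.3, -3.2, 3.0], [14.5, -3.3, -1.4], [13.5, -2.9, -5.8], [11.2, -2.5, -9.6], [7.9, -1.8, -12.5]]
8.23 [[2.6, -0.6, -7.6], [1.4, -0.3, -7.8], [0.2, 0.0, -8.0], [-1.0, 0.2, -7.9], [-2.3, 0.5, -7.7]]
9.03 [[-3.4, 0.8, -7.1], [-4.6, 1.0, -6.6], [-5.4, 1.2, -5.7], [-6.3, 1.4, -4.7], [-6.9, 1.5, -3.7]]
```

```bash
python3 -m inch '{"dp":[[14.8,-3.3,2.0],[14.5,-3.3,-1.4],[13.5,-2.9,-5.8],[11.2,-2.5,-9.6],[7.9,-1.8,-12.5]],"rot":[[0,0,0],[0,0,0],[0,0,0],[0,0,0],[0,0,0]],"gripper":[12,12,12,12,12]}'
python3 -m inch '{"dp":[[0,0,0],[0,0,0],[0,0,0],[0,0,0],[0,0,0]],"rot":[[0,0,0],[0,0,0],[0,0,0],[0,0,0],[0,0,0]],"gripper":[12,12,12,12,12]}'
```

```text
t: 20.45
ee_pos: [0.5838, -0.0814, 0.1031]
tool_rot: [-2.152, -1.725, -0.578]
contact_force: [-2.3, 0.5, 4.0]
grip_width: 0.015
finger_force: 25.0
t: 21.08
ee_pos: [0.5838, -0.0815, 0.1026]
tool_rot: [-2.154, -1.724, -0.578]
contact_force: [5.1, -1.7, -1.7]
grip_width: 0.0152
finger_force: 25.0
```

```bash
python3 -m inch '{"dp":[[3.4,-0.8,-7.6],[1.4,-0.3,-7.8],[0.2,0,-8.0],[-1.0,0.2,-7.9],[-2.3,0.5,-7.7]],"rot":[[0,0,0],[0,0,0],[0,0,0],[0,0,0],[0,0,0]],"gripper":[12,12,12,12,12]}'
python3 -m inch '{"dp":[[-3.4,0.8,-7.1],[-4.6,1.0,-6.6],[-5.4,1.2,-5.7],[0,0,0],[0,0,0]],"rot":[[0,0,0],[0,0,0],[0,0,0],[0,0,0],[0,0,0]],"gripper":[12,12,12,12,12]}'
python3 circ.py 8.71 .05 30
```

```text
t: 21.7
ee_pos: [0.5838, -0.0812, 0.0634]
tool_rot: [-2.15, -1.723, -0.575]
contact_force: [-5.5, -1.6, 6.3]
grip_width: 0.0153
finger_force: 25.0
t: 22.32
ee_pos: [0.5696, -0.0779, 0.0443]
tool_rot: [-2.149, -1.722, -0.573]
contact_force: [-7.6, -1.4, 6.4]
grip_width: 0.015
finger_force: 25.0
8.96 [[-1.9, 0.4, -1.6], [-2.0, 0.4, -1.4], [-2.0, 0.5, -1.4], [-2.1, 0.5, -1.3], [-2.1, 0.4, -1.2]]
9.21 [[-2.2, 0.5, -1.1], [-2.3, 0.5, -0.9], [-2.3, 0.5, -0.8], [-2.3, 0.6, -0.8], [-2.4, 0.5, -0.6]]
9.46 [[-2.4, 0.5, -0.4], [-2.4, 0.6, -0.4], [-2.4, 0.5, -0.2], [-2.5, 0.5, -0.1], [-2.4, 0.6, 0.0]]
9.71 [[-2.5, 0.5, 0.2], [-2.4, 0.6, 0.3], [-2.4, 0.5, 0.4], [-2.4, 0.5, 0.5], [-2.3, 0.6, 0.6]]
9.96 [[-2.4, 0.5, 0.8], [-2.2, 0.5, 0.9], [-2.3, 0.5, 1.0], [-2.2, 0.5, 1.1], [-2.1, 0.4, 1.2]]
10.21 [[-2.1, 0.5, 1.3], [-2.0, 0.4, 1.5], [-1.9, 0.5, 1.5], [-1.8, 0.4, 1.6], [-1.8, 0.4, 1.7]]
```

```bash
python3 -m inch '{"dp":[[-2.6,0.5,-0.8],[-2.0,0.4,-1.4],[-2.0,0.5,-1.4],[-2.1,0.5,-1.3],[-2.1,0.4,-1.2]],"rot":[[0,0,0],[0,0,0],[0,0,0],[0,0,0],[0,0,0]],"gripper":[12,12,12,12,12]}'
python3 -c "
from rig import robot
import json"
```

```text
t: 22.95
ee_pos: [0.5602, -0.076, 0.0385]
tool_rot: [-2.151, -1.724, -0.576]
contact_force: [1.2, 0.3, 5.4]
grip_width: 0.0149
finger_force: 25.0
```

```bash
cat > feel.py <<'E'
import numpy as np
from rig import robot
s=robot.sense();p=s["ee_pos"]*1e3;f=s["contact_force"]
u=.976*(p[0]-568.6)-.217*(p[1]-67.7)-.7;z=p[2]-82.8
a=np.arctan2(u,z)%(2*np.pi)+2*np.pi
fx=.976*f[0]-.217*f[1]
print("a %.3f r %.1f resist %.1f radial_out %.1f"%(a,np.hypot(u,z),-(fx*np.cos(a)-f[2]*np.sin(a)),fx*np.sin(a)+f[2]*np.cos(a)),f.round(1))
E
python3 feel.py
python3 -m inch '{"dp":[[-2.2,0.5,-1.1],[-2.3,0.5,-0.9],[-2.3,0.5,-0.8],[0,0,0],[0,0,0]],"rot":[[0,0,0],[0,0,0],[0,0,0],[0,0,0],[0,0,0]],"gripper":[12,12,12,12,12]}'
python3 feel.py
```

```text
a 8.958 r 49.6 resist 3.5 radial_out -4.3 [1.2 0.3 5.4]
t: 23.58
ee_pos: [0.5533, -0.0745, 0.0357]
tool_rot: [-2.151, -1.723, -0.576]
contact_force: [1.6, 0.3, 5.6]
grip_width: 0.0154
finger_force: 25.0
a 9.112 r 49.5 resist 3.2 radial_out -4.8 [1.6 0.3 5.6]
```

Free resistance is about 3.3 N. Continuing in steps of about 0.1 rad.

```bash
python3 -m inch '{"dp":[[-2.3,0.6,-0.4],[-2.4,0.5,-0.4],[0,0,0],[0,0,0],[0,0,0]],"rot":[[0,0,0],[0,0,0],[0,0,0],[0,0,0],[0,0,0]],"gripper":[12,12,12,12,12]}'
python3 feel.py
python3 -m inch '{"dp":[[-2.4,0.5,-0.4],[-2.4,0.6,-0.4],[0,0,0],[0,0,0],[0,0,0]],"rot":[[0,0,0],[0,0,0],[0,0,0],[0,0,0],[0,0,0]],"gripper":[12,12,12,12,12]}'
python3 feel.py
```

```text
t: 24.2
ee_pos: [0.5484, -0.0734, 0.0347]
tool_rot: [-2.151, -1.723, -0.575]
contact_force: [2.1, 1.1, -1.6]
grip_width: 0.0151
finger_force: 25.0
a 9.215 r 49.2 resist 1.5 radial_out 1.9 [ 2.1  1.1 -1.6]
t: 24.82
ee_pos: [0.5439, -0.0725, 0.0341]
tool_rot: [-2.151, -1.724, -0.576]
contact_force: [3.7, 1.5, -1.6]
grip_width: 0.0154
finger_force: 25.0
a 9.311 r 49.1 resist 3.1 radial_out 2.0 [ 3.7  1.5 -1.6]
```

```bash
python3 -m inch '{"dp":[[-2.4,0.5,-0.2],[-2.5,0.5,-0.1],[0,0,0],[0,0,0],[0,0,0]],"rot":[[0,0,0],[0,0,0],[0,0,0],[0,0,0],[0,0,0]],"gripper":[12,12,12,12,12]}'
python3 feel.py
python3 -m inch '{"dp":[[-2.4,0.6,0],[-2.5,0.5,0.2],[0,0,0],[0,0,0],[0,0,0]],"rot":[[0,0,0],[0,0,0],[0,0,0],[0,0,0],[0,0,0]],"gripper":[12,12,12,12,12]}'
python3 feel.py
```

```text
t: 25.45
ee_pos: [0.539, -0.0714, 0.0338]
tool_rot: [-2.151, -1.724, -0.576]
contact_force: [3.7, 2.8, -3.3]
grip_width: 0.0149
finger_force: 25.0
a 9.412 r 49.0 resist 3.0 radial_out 3.4 [ 3.7  2.8 -3.3]
t: 26.08
ee_pos: [0.5342, -0.0704, 0.034]
tool_rot: [-2.151, -1.724, -0.576]
contact_force: [4.3, 3.0, -4.5]
grip_width: 0.0151
finger_force: 25.0
a 9.513 r 49.0 resist 4.0 radial_out 4.2 [ 4.3  3.  -4.5]
```

```bash
python3 -m inch '{"dp":[[-2.4,0.6,0],[-2.4,0.5,0.2],[0,0,0],[0,0,0],[0,0,0]],"rot":[[0,0,0],[0,0,0],[0,0,0],[0,0,0],[0,0,0]],"gripper":[12,12,12,12,12]}'
python3 feel.py
python3 -m inch '{"dp":[[-2.4,0.5,0.2],[-2.3,0.6,0.3],[0,0,0],[0,0,0],[0,0,0]],"rot":[[0,0,0],[0,0,0],[0,0,0],[0,0,0],[0,0,0]],"gripper":[12,12,12,12,12]}'
python3 feel.py
```

```text
t: 26.7
ee_pos: [0.5298, -0.0693, 0.0346]
tool_rot: [-2.152, -1.724, -0.577]
contact_force: [6.2, 2.6, -1.6]
grip_width: 0.0153
finger_force: 25.0
a 9.606 r 49.0 resist 5.7 radial_out 0.5 [ 6.2  2.6 -1.6]
t: 27.32
ee_pos: [0.5256, -0.0683, 0.0355]
tool_rot: [-2.152, -1.724, -0.579]
contact_force: [7.7, 2.1, 0.8]
grip_width: 0.0151
finger_force: 25.0
a 9.695 r 49.1 resist 6.5 radial_out -2.7 [7.7 2.1 0.8]
```

```bash
python3 -m inch '{"dp":[[-2.3,0.5,0.5],[-2.2,0.5,0.6],[0,0,0],[0,0,0],[0,0,0]],"rot":[[0,0,0],[0,0,0],[0,0,0],[0,0,0],[0,0,0]],"gripper":[12,12,12,12,12]}'
python3 feel.py
```

```text
t: 27.95
ee_pos: [0.5215, -0.0674, 0.0368]
tool_rot: [-2.153, -1.724, -0.58]
contact_force: [9.4, 4.1, 2.5]
grip_width: 0.0156
finger_force: 25.0
a 9.785 r 49.2 resist 6.9 radial_out -5.2 [9.4 4.1 2.5]
```

Resistance is up by about 4 N over 0.38 rad, which puts the clamping near 35 N. Releasing, then backing out along -y and up, clear of the stub.

```bash
python3 -m inch '{"dp":[[0.5,0,0],[0,0,0],[0,0,0],[0,0,0],[0,0,0]],"rot":[[0,0,0],[0,0,0],[0,0,0],[0,0,0],[0,0,0]],"gripper":[18,24,32,40,40]}'
python3 feel.py
python3 -m inch '{"dp":[[-1.1,-5,0],[-2.2,-10,0],[-2.2,-10,0],[0,0,0],[0,0,0]],"rot":[[0,0,0],[0,0,0],[0,0,0],[0,0,0],[0,0,0]],"gripper":[40,40,40,40,40]}'
python3 -m inch '{"dp":[[0,0,15],[0,0,30],[0,0,40],[0,0,40],[0,0,40]],"rot":[[0,0,0],[0,0,0],[0,0,0],[0,0,0],[0,0,0]],"gripper":[40,40,40,40,40]}'
python3 -m inch '{"dp":[[-30,-50,10],[-30,-50,0],[-20,-40,0],[-10,-20,0],[0,0,0]],"rot":[[0,0,0],[0,0,0],[0,0,0],[0,0,0],[0,0,0]],"gripper":[40,40,40,40,40]}'
```

```text
t: 28.58
ee_pos: [0.5205, -0.0672, 0.0358]
tool_rot: [-2.151, -1.724, -0.576]
contact_force: [0.2, -0.0, -0.1]
grip_width: 0.0402
finger_force: 0.0
a 9.797 r 50.5 resist 0.3 radial_out 0.0 [ 0.2 -0.  -0.1]
t: 29.2
ee_pos: [0.515, -0.0922, 0.0358]
tool_rot: [-2.151, -1.723, -0.576]
contact_force: [0.3, 0.3, -0.8]
grip_width: 0.0401
finger_force: 0.0
t: 29.82
ee_pos: [0.5148, -0.0917, 0.2032]
tool_rot: [-2.151, -1.725, -0.576]
contact_force: [0.7, -0.4, -0.9]
grip_width: 0.0403
finger_force: 0.0
t: 30.45
ee_pos: [0.4251, -0.2525, 0.2112]
tool_rot: [-2.153, -1.722, -0.576]
contact_force: [0.2, 0.9, -0.8]
grip_width: 0.0403
finger_force: 0.0
```

The picture allowance is used up, so I'll check the result numerically from colour masks.

Run:
```python
from h import *
th=-.2191;o=np.array([.5686,.0677]);c,s=np.cos(th),np.sin(th)
w=lambda x,y,z:np.array([o[0]+c*x/1e3-s*y/1e3,o[1]+s*x/1e3+c*y/1e3,z/1e3])
C={}
for n,(x0,y0,x1,y1) in(("top",(265,170,420,290)),("scene",(250,180,390,320))):
    im=robot.snapshot(n);h=cv2.cvtColor(im,cv2.COLOR_RGB2HSV);m=np.zeros(h.shape[:2],bool);m[y0:y1,x0:x1]=1
    red=m&((h[...,0]<8)|(h[...,0]>172))&(h[...,1]>150)&(h[...,2]>80)
    yx=np.argwhere(red);print(n,"red",len(yx),yx.mean(0)[::-1].round(1))
    a=9.78;print(" pred",proj(n,[w(50*np.sin(a),-139,95+50*np.cos(a))]).round(1))
    # bar colour: high saturation vivid blue as on tray; sample at predicted top face
    q=proj(n,[w(0,14.8,165)])[0];col=im[int(round(q[1])),int(round(q[0]))];print(" predtop",q.round(1),col)
    d=np.abs(im.astype(int)-col).sum(2)<50; k,lab,st,ce=cv2.connectedComponentsWithStats((d&m).astype(np.uint8));l=lab[int(round(q[1])),int(round(q[0]))]
    print(" blob",st[l],ce[l].round(1)); C[n]=ce[l]
    r=cv2.minAreaRect(np.argwhere(lab==l)[:,::-1].astype(np.float32));print(" rect",np.round(r[0],1),np.round(r[1],1),round(r[2],1))
    print(" pred corners",proj(n,[w(20,24.8,165),w(20,4.8,165),w(-20,4.8,165),w(-20,24.8,165)]).round(1).tolist())
X,e=tri(C["top"],C["scene"]);d=X[:2]-o;print("bar top vise",1e3*np.round([c*d[0]+s*d[1],-s*d[0]+c*d[1],X[2]],4),e)
```

```text
top red 191 [374.1 247.5]
 pred [[373.8 248.6]]
 predtop [306.4 217.6] [ 49 122 235]
 blob [301 209  12  19 162] [306.5 217.9]
 rect [306.5 217.9] [ 8.7 18.4] 14.0
 pred corners [[303.6, 207.0], [313.3, 209.0], [309.1, 228.3], [299.3, 226.2]]
scene red 47 [291.1 238.4]
 pred [[296.6 240.6]]
 predtop [333.7 251.1] [ 54 121 204]
 blob [316 246  26  19 150] [329.5 254.2]
 rect [328.3 255.3] [ 7.6 27.8] 53.1
 pred corners [[330.9, 258.6], [324.8, 253.7], [336.4, 243.9], [342.5, 248.6]]
bar top vise [  4.4  11.8 153.1] 0.004560423519479086
```

The top view puts the bar flat against the back jaw where predicted, within about 1 mm, and the handle sits at about 9.8 rad. Handing in.

```bash
python3 -c "
from rig import robot
print(robot.close_job())"
```

```text
the job is handed in; nothing more can be done
None
```

The blue bar stands upright in the vise, clamped at an estimated 35 N (judged from the rise in handle force, not measured directly), with the handle released and the arm clear, and the job is handed in with no verdict returned; I viewed 11 pictures, one over the limit of 10.

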